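Snap the round trimmer into the locked clipper rack

TASK

First swing the rack's black lever round to its stop so that the rack is locked and cannot turn. Then take the round silver trimmer from its rest and press it down, level and midway along its length, between the rack's two pairs of spring fingers until it snaps fully home at both ends; feel for it and press gently, never ramming it. Let go of it, leave the lever locked, and leave the tumbler, the comb and the clipper where they are.

Things in the scene. Friction and masses are not known exactly. Their poses are not given: they have to be found in the camera images.
- trimmer_mid (a point): Centre of the silver trimmer: a round bar 30 mm in diameter, 150 mm long, lying level; a black blade head at its +x end brings the whole to 173 mm; 110 to 220 g. The point lies on the bar's axis half-way along the 150 mm; x runs along the bar towards the head. It starts in the grey rest, its axis 46 mm over the counter. It may go into the rack either way round.
- rest: Fixed grey rest in which the trimmer lies: a foot 130 x 62 mm, 6 mm thick, with two V supports centred 104 mm apart along its x, each 12 mm long, so the middle 90 mm of the bar is free for a gripper. Origin: centre of its underside.
- turntable: The rack's grey disc, 190 mm in diameter, 10 mm thick, its top 24 mm over the counter; origin: centre of its underside, on the vertical turning axis. It turns freely while the lever is off. It carries a white beam (carrier_c0; 116 x 34 mm, along its x, top 36 mm below the home axis) with a pair of spring fingers near each end. Two low guard combs (up to 38 mm over the counter) at y = -68 mm.
- bay (a point): Middle of the clip bay, on the turning axis, 82 mm over the counter: the bar's axis when home IF the beam stands at mid height. x along the bay (the bar's direction), y across, z up. The beam's height is adjustable and NOT measured: true home lies anywhere from 11 mm below to 11 mm above this point and must be found by feel. The beam does not yield to pressing.
- clip_a (a point): Point of the bay at x = -45 mm, at the first pair of white spring fingers (14 mm wide along x, rounded lips 24 mm apart, flared above, seat 15 mm below the home axis). The other pair is the same. Between the pairs 70 mm along x are free for a gripper. A 30 mm bar first touches the lips 17 mm above its home height; the lips are widest apart when it is 7 mm above home.
- clip_b (a point): Point of the bay at x = +45 mm, at the second pair of fingers. Pushing the bar through both pairs takes 7 to 11 N in all; then the force falls and turns negative: from about 4 mm above home the fingers draw the bar down onto the seats, and on the seats the force rises steeply. Pressing with more than about 30 N damages the rack.
- lever_pivot (a point): Point on the lever's vertical pivot axis, 45 mm over the counter, 118 mm from the turning axis, on the rack's fixed foot.
- lever_grip (a point): Point on the axis of the lever's upright handle pin (black, 12 mm in diameter, its top at 68 mm over the counter), 54 mm over the counter (14 mm under the pin's top) and 52 mm from the pivot axis. Below 26 mm over the counter the pin joins the flat lever arm.
- lever (a joint): Lever angle in rad: 0 to 0.3 off (start), 1.0 at its stop, where the arm points straight away from the rack's turning axis and its nose clamps the turntable. It grows clockwise seen from above, turns with light friction (about 3 N at the pin, up to 6 N near the stop) and stays where it is left; locked means above 0.88.
- tumbler: Glass tumbler, 72 mm in diameter, 100 mm high, origin at its underside; to be left alone.
- comb: Green comb 175 x 32 mm, 5 mm thick, lying flat, origin at the underside; to be left alone.
- clipper: Chunky box-shaped grey clipper 46 mm wide, 40 mm high, about 160 mm long, lying flat, origin at the underside; to be left alone.
There are look-alikes about, which are no part of the job. What is meant by the part that bears trimmer_mid is not blue, and is the larger of those in its own colour.

How it is judged (in metres and radians):
On the way, in this order (a step that is already met when the one before it is completed fails the run):
1. the lever is swung to its stop, the trimmer not yet at the rack (value of joint lever above 0.88 rad and horizontal distance between trimmer_mid and bay above 0.08 m), for 0.2 s.
2. the trimmer is down between the fingers, past their lips (distance between trimmer_mid and carrier_c0 below 0.0435 m and angle between the x axis of trimmer_mid and the x axis of bay, either way round below 0.06 rad), for 0.2 s.
At the end, for the whole second after the job is handed in: Lever locked (above 0.88 rad); trimmer on the seats between both finger pairs: axis at most 3 mm above home (which is 40 mm over the beam's centre), within 4 mm across and 12 mm along the bay's middle, parallel to it within 0.05 rad, released and at rest (value of joint lever above 0.88 rad and distance between trimmer_mid and carrier_c0 below 0.043 m and x of trimmer_mid in the frame of bay between -0.012 and 0.012 m and y of trimmer_mid in the frame of bay between -0.004 and 0.004 m and angle between the x axis of trimmer_mid and the x axis of bay, either way round below 0.05 rad and linear speed of trimmer below 0.02 m/s); the robot touches nothing.
It fails at once if the trimmer is rammed onto the rack: more than 22 N on one of its two seats, or more than 65 N summed over all fingers and seats (contact force between trimmer and carrier_c1 above 22 N or contact force between trimmer and carrier_c3 above 22 N or contact force between trimmer and turntable above 65 N).
It fails at once if the gripper presses on the turntable or its clips with more than 40 N (contact force between the fingers and turntable above 40 N).
It fails at once if the tumbler is moved or tipped (distance of tumbler from where it was at the start of the episode above 0.02 m or angle between tumbler's own z axis and vertical above 0.3 rad).
It fails at once if the comb is moved (distance of comb from where it was at the start of the episode above 0.02 m).
It fails at once if the clipper is moved (distance of clipper from where it was at the start of the episode above 0.02 m).
It also fails if it takes over 72 s, if anything falls off the work surface, if the arm or the gripper's body presses on something with over 40 N, if the wrist force passes 120 N, or if a joint passes its speed limit or range.

ROBOT

A 6-joint arm with a two-finger parallel gripper is mounted at the origin on the work surface. World frame = base frame: x ahead of the robot, y to its left, z up, the work surface at z = 0. Lengths are in mm, angles in rad, forces in N, time in s.
With the tool pointing down it reaches from about 400 to 925 mm from the base axis. Payload 12.5 kg.
Tool frame: the origin (TCP) lies midway between the tips of the shut fingers; the grasp point (between the pads) lies 19 mm behind it (env.grip_depth is the distance from the TCP to the grasp point, in mm); z points along the fingers, y is the line along which they close (so a half turn about z gives the same grasp; the last joint's range is limited). The gripper opens to 95 mm and grips with 3 to 60 N. Pads are 20 mm wide; open, the fingers measure 119 mm over their backs; the gripper's body (75 mm by 180 mm) begins 59 mm behind the grasp point.
Start: joints at [-1.289, 0.491, 1.559, -0, 1.092, -0.106], TCP at [236.369, -578.599, 214.661] pointing down, gripper open.
Joint ranges: [-3.1, 3.1], [-0.84, 2.19], [0.05, 2.79], [-1.13, 4.28], [0.06, 2.93], [-2.69, 2.69]. Speed limits (rad/s): [2.22, 2.22, 2.79, 3.14, 3.14, 3.14].

INTERFACE

Orientations are given as [roll, pitch, yaw] about the fixed x, y, z axes, in that order (R = Rz(yaw) Ry(pitch) Rx(roll)).
In Python, from cell import monitor, viewer, order, env gives the robot as it stands.
- The arm moves only by the tool move_arm, never from a script. Its argument "moves" is one flat list of numbers, 4 for each row, row after row: the shift along the tool's x, y, z normalised to -1 to 1, where 1 is 0.15 m, then the turn about the tool's z normalised to -1 to 1, where 1 is pi/2 rad. A call has 1 to 10 rows; each row shifts and turns the commanded pose from where the row before left it, along the tool's axes as they then stand; what a row does not reach is not made up. A row lasts 1/8 s, in which the tool goes at most 62.5 mm and 10.7 degrees, less where a joint would pass 70% of its speed; a pose out of reach is approached as far as the arm can. A call with a number of a shift or a turn outside -1 to 1 is refused whole. A call with a gripper value outside its range is refused whole. "claw" is the finger opening in mm, from 0 to 95.1, set as the call begins (left out, the last holds). The fingers move at their own pace and stop on an object; the grip force is fixed at half the most. Time passes only in rows, so rows that do not move let the fingers close. It gives the time, the measured TCP pose, the force, the opening and the grip force at its end, in the units of the state.
- monitor.state(): the state, without advancing time (a new reading comes with each control period).
- viewer.read_camera(name): name is "scene" or "top" or "wrist"; returns the picture (400x640x3 uint8, red, green, blue); there is no depth.
- viewer.camera_info(name): a dict with "K" (3x3 intrinsics, pixels), "dist_coeffs" ([k1, k2, p1, p2, k3] as OpenCV has them; the pictures are not rectified), "camera_from_world" (4x4, takes a point from world to camera coordinates). Camera axes: x right, y down, z forward; pixel columns grow to the right and rows downward; lengths in mm; the calibration is good to about 2 mm. A picture is of the moment at which its call begins: read the wrist's pose just before it. camera_info takes no time and is no camera call; for the wrist camera it gives the pose at the moment of the call.
- order.job_done(): hands the job in; it is judged then, once.
The state is a dict: "t": time; "joints": joint angles; "qvel": joint speeds; "tau": joint torques, N m; "eef_pos": TCP position; "tcp_rot": TCP orientation; "ft_force": force on the tool from outside, world axes, zero at the start; "moment": the same for the moment, N m; "opening": opening from 0.0 (shut) to 1.0 (fully open); "grip_force": force on a finger pad.
Only numpy, scipy, OpenCV 4.12 (cv2) and the standard library are available. Lean on these libraries where they do the work, as an engineer would, in place of code of your own. Each camera call takes 0.05 s, during which the arm holds its last target. There are 200 camera calls.

## Working session

There is one attempt and no reset: what is moved stays moved. The work goes in short steps, Python scripts to look and compute and a tool call to move; the robot and the scene stay as the last step left them, time stands still between calls to the robot, and variables do not carry over. Pictures are saved under pics/ and viewed, at most 10 in all, crops included, and the job is handed in when it is done.

Besides the shell and the picture viewer there is one more tool, called after ">>>" as a command line: name --argument value ..., lists and objects as JSON in quotes. move_arm: Moves the arm, as the interface text tells. Scaled input: -1 to 1 covers 0.15 m each way for a shift and pi/2 rad each way for a turn. Its arguments: {"type":"object","properties":{"moves":{"type":"array"},"claw":{"type":"number"}},"required":["moves"]}

```bash
mkdir -p pics; ls
python3 - <<'E'
from cell import monitor, viewer, order, env
import cv2, numpy as np
print(monitor.state())
for n in ("scene","top"):
    im=viewer.read_camera(n); cv2.imwrite(f"pics/{n}0.png",im[:,:,::-1])
    i=viewer.camera_info(n); print(n,i)
E
```

```text
pics
{'t': 0.0, 'joints': array([-1.28862150e+00,  4.91578727e-01,  1.55946061e+00,  9.56433151e-06,
        1.09168937e+00, -1.05610773e-01]), 'qvel': array([-1.96425961e-03, -1.11428007e-03,  1.69532044e-04, -7.56441192e-05,
       -1.73803794e-04, -1.89285568e-03]), 'tau': array([-1.96859124e-03, -6.12659740e+01, -2.58184272e+01,  6.91789761e-02,
        4.82332672e-02, -9.20721982e-05]), 'eef_pos': array([ 236.28513159, -578.34826776,  214.04599658]), 'tcp_rot': array([-3.14046383e+00, -1.28191342e-04,  3.87781112e-01]), 'ft_force': array([ 0.63812121, -0.58681583,  0.20717631]), 'moment': array([ 0.0186279 ,  0.00320253, -0.01456463]), 'grip_force': 0.0, 'opening': 0.9991824404208846}
scene {'K': array([[484.61181063,   0.        , 325.00621459],
       [  0.        , 484.61181063, 196.83302604],
       [  0.        ,   0.        ,   1.        ]]), 'dist_coeffs': array([-0.09368905,  0.        ,  0.        ,  0.        ,  0.        ]), 'camera_from_world': array([[ 2.36914972e-01,  9.71453592e-01,  1.22153395e-02,
        -5.08842202e+01],
       [ 8.22311856e-01, -1.93815358e-01, -5.35012915e-01,
        -4.19124598e+02],
       [-5.17372697e-01,  1.36797388e-01, -8.44755566e-01,
         1.42689165e+03],
       [ 0.00000000e+00,  0.00000000e+00,  0.00000000e+00,
         1.00000000e+00]])}
top {'K': array([[382.69993115,   0.        , 320.7902664 ],
       [  0.        , 382.69993115, 196.51281643],
       [  0.        ,   0.        ,   1.        ]]), 'dist_coeffs': array([-0.05312699,  0.        ,  0.        ,  0.        ,  0.        ]), 'camera_from_world': array([[ 2.56926646e-02, -9.99318621e-01, -2.64986965e-02,
        -5.62895496e+01],
       [-9.91848601e-01, -2.21733419e-02, -1.25477871e-01,
         5.38493811e+02],
       [ 1.24804808e-01,  2.95065559e-02, -9.91742468e-01,
         8.64439438e+02],
       [ 0.00000000e+00,  0.00000000e+00,  0.00000000e+00,
         1.00000000e+00]])}
```

View pics/scene0.png

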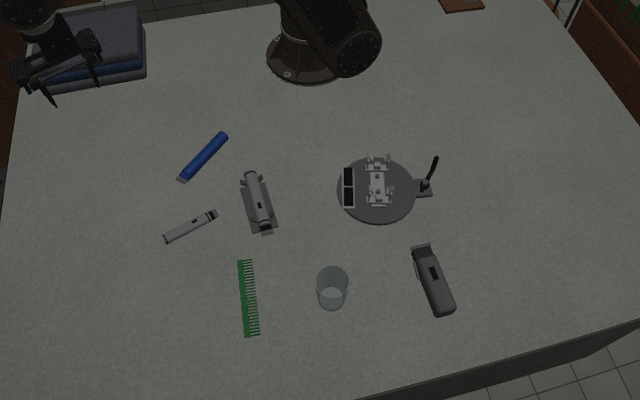

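View pics/top0.png

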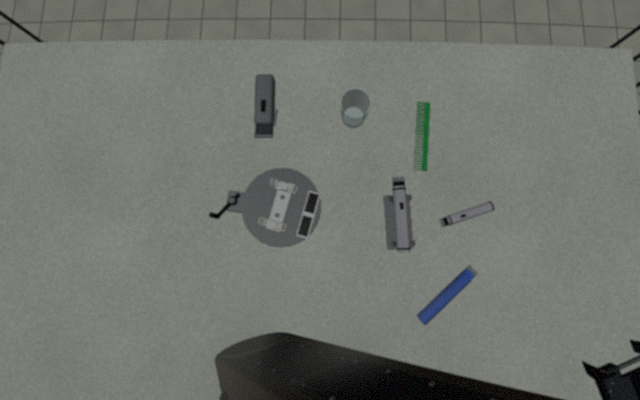

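The possible trimmers in the top view are: silver bar in the grey rest (401,213), small silver trimmer (467,213), blue trimmer (447,295) and grey clipper (264,105). The description fits the one at (401,213): silver, the larger of its colour, and lying in the rest. I'll check it in a close crop.

```bash
cat > h.py <<'E'
import cv2, numpy as np
from cell import monitor, viewer, order, env
def px2w(info,pts,z):
    """pixels -> world points on the plane at height z"""
    M=info["camera_from_world"]; R,t=M[:3,:3],M[:3,3]
    u=cv2.undistortPoints(np.array(pts,float).reshape(-1,1,2),info["K"],info["dist_coeffs"]).reshape(-1,2)
    d=np.c_[u,np.ones(len(u))]@R; c=-R.T@t
    return c+d*((z-c[2])/d[:,2])[:,None]
def w2px(info,P):
    M=info["camera_from_world"]
    return cv2.projectPoints(np.array(P,float).reshape(-1,1,3),cv2.Rodrigues(M[:3,:3])[0],M[:3,3],info["K"],info["dist_coeffs"])[0].reshape(-1,2)
def tri(obs):
    """obs: [(info,px)...] -> least-squares point"""
    A=np.zeros((3,3));b=np.zeros(3)
    for i,p in obs:
        a=px2w(i,[p],0)[0];d=px2w(i,[p],100)[0]-a;d/=np.linalg.norm(d);P=np.eye(3)-np.outer(d,d);A+=P;b+=P@a
    return np.linalg.solve(A,b)
E
python3 - <<'E'
from h import *
a=cv2.imread("pics/top0.png")[160:260,200:420]; b=cv2.imread("pics/scene0.png")[145:245,230:450]
s=lambda i:cv2.resize(i,None,fx=3,fy=3,interpolation=cv2.INTER_CUBIC)
cv2.imwrite("pics/c0.png",cv2.convertScaleAbs(np.vstack([s(a),s(b)]),alpha=1.4))
t=viewer.camera_info("top");sc=viewer.camera_info("scene")
# dark-grey disc centre at z=24
print("disc",px2w(t,[[282,207],[243,207],[321,207]],24))
print("trimmer",px2w(t,[[402,182],[403,247]],50)); print("lever pin",tri([(t,(213,215)),(sc,(435,158))]),"pivot",px2w(t,[[236,200]],26))
E
```

```text
disc [[513.75443121  48.2107948   24.        ]
 [511.56024721 141.42954229  24.        ]
 [515.90185873 -44.19603089  24.        ]]
trimmer [[ 575.46426762 -230.16324163   50.        ]
 [ 426.84459622 -232.45006236   50.        ]]
lever pin [487.98703612 200.63101222  66.13619367] pivot [[527.70851082 158.65798118  26.        ]]
```

View pics/c0.png

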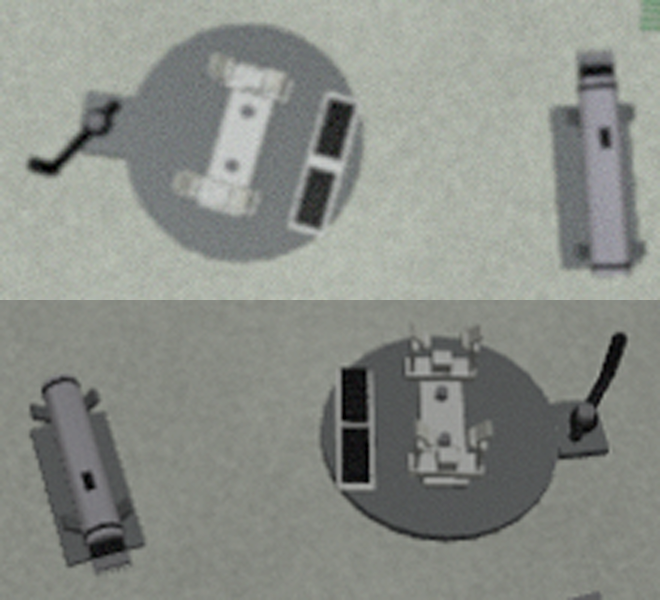

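The crop confirms it: a light-silver bar lying in the grey rest with its black head at the far (+x) end. The lever arm is at about 133°, so it has to swing to about 83°. Next I'll move over the trimmer to look with the wrist camera.

```bash
cat >> h.py <<'E'
def plan(goal, n, yaw=None, start=None):
    """print n rows (shift xyz, turn) from the present pose to goal TCP (mm) and yaw (rad)"""
    s=monitor.state(); p=np.array(s["eef_pos"]) if start is None else np.array(start[:3]); y=s["tcp_rot"][2] if start is None else start[3]
    if yaw is None: yaw=y
    dy=(yaw-y)/n; d=(np.array(goal)-p)/n; out=[]
    for k in range(n):
        a=y+k*dy; tx=np.array([np.cos(a),np.sin(a),0]); ty=np.array([np.sin(a),-np.cos(a),0])
        out.append([d@tx/150,d@ty/150,-d[2]/150,-dy/(np.pi/2)])
    print("dist/row",np.linalg.norm(d),"turn/row",np.degrees(dy)); print(",  ".join(",".join(f"{v:.3f}" for v in r) for r in out))
E
python3 - <<'E'
from h import *
i=viewer.camera_info("wrist"); M=i["camera_from_world"]; s=monitor.state()
c=-M[:3,:3].T@M[:3,3]; from scipy.spatial.transform import Rotation as R
T=R.from_euler('xyz',s["tcp_rot"]).as_matrix()
print(i["K"],i["dist_coeffs"],"cam in tool",T.T@(c-s["eef_pos"]),"\n",T.T@M[:3,:3].T)
plan([440,-230,290],8,0.0)
E
```

```text
[[342.15600172   0.         319.5099578 ]
 [  0.         342.15600172 208.92319841]
 [  0.           0.           1.        ]] [-0.07108017  0.          0.          0.          0.        ] cam in tool [  65.83462402   -0.35792421 -171.18007334] 
 [[-7.45192440e-04 -9.72297535e-01 -2.33745477e-01]
 [ 9.99999196e-01 -4.84678112e-04 -1.17196067e-03]
 [ 1.02620316e-03 -2.33746162e-01  9.72297114e-01]]
dist/row 51.329527324288385 turn/row -2.7773082778408558
0.267,-0.205,-0.063,0.031,  0.257,-0.217,-0.063,0.031,  0.246,-0.229,-0.063,0.031,  0.234,-0.241,-0.063,0.031,  0.223,-0.252,-0.063,0.031,  0.210,-0.263,-0.063,0.031,  0.197,-0.273,-0.063,0.031,  0.184,-0.282,-0.063,0.031
```

```bash
python3 -c "
from h import *
plan([490,-230,214],9,0.0)"
```

```text
dist/row 47.88586041047925 turn/row -2.468718469191872
0.272,-0.168,0.000,0.027,  0.264,-0.179,0.000,0.027,  0.256,-0.191,0.000,0.027,  0.248,-0.201,0.000,0.027,  0.239,-0.212,0.000,0.027,  0.229,-0.222,0.000,0.027,  0.220,-0.232,0.000,0.027,  0.209,-0.241,0.000,0.027,  0.199,-0.250,0.000,0.027
```

>>> move_arm --moves '[0.27,-0.17,0,0.027,0.265,-0.18,0,0.027,0.255,-0.19,0,0.027,0.25,-0.2,0,0.027,0.24,-0.21,0,0.027,0.23,-0.22,0,0.027,0.22,-0.23,0,0.027,0.21,-0.24,0,0.027,0.2,-0.25,0,0.027,0,0,0,0]'

```text
t: 1.35
eef_pos: [491.0, -228.0, 214.4]
tcp_rot: [-3.141, 0.0, 0.009]
ft_force: [-0.3, 0.0, -0.1]
opening: 0.998
grip_force: 0.0
```

Run:
```python
from h import *
s=monitor.state(); print(s["t"],s["eef_pos"],s["tcp_rot"])
im=viewer.read_camera("wrist");np.savez("pics/w1.npz",**viewer.camera_info("wrist"));cv2.imwrite("pics/w1.png",cv2.convertScaleAbs(im[:,:,::-1],alpha=1.3))
```

```text
1.35 [ 491.02871702 -227.9621659   214.40702525] [-3.14125478e+00  2.42103803e-04  9.35908060e-03]
```

View pics/w1.png

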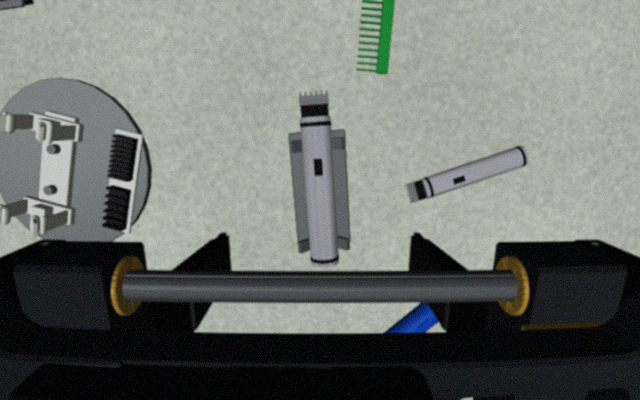

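The wrist view shows the trimmer from its tail (324,263) to the head joint (316,122). The blades are at the top (314,95), and the rack with its fingers is at left. I'll measure the bar by its colour.

Run:
```python
from h import *
im=cv2.imread("pics/w1.png"); i=dict(np.load("pics/w1.npz"))
g=im.astype(int); print(g[200,318],g[200,300],g[200,280],g[230,345])
mid=[]
for r in range(130,256,6):
    row=g[r,285:355]; m=(row[:,0]-row[:,1]>6); c=np.where(m)[0]+285
    if len(c): mid.append([(c.min()+c.max())/2,r]); print(r,c.min(),c.max(),len(c))
for r in list(range(104,130,2))+list(range(254,272,2)): print(r,g[r,int(316+(r-122)*8/141)])
P=px2w(i,mid,46); f=np.polyfit(P[:,0],P[:,1],1); print(f,np.degrees(np.arctan(f[0])))
print(px2w(i,[[316,122],[324,263]],46),px2w(i,[[316,122],[324,263]],61))
```

```text
[162 151 157] [109 108 100] [166 174 170] [103 101 101]
130 302 328 22
136 291 328 23
142 301 336 24
148 291 329 23
154 305 331 21
160 303 343 13
166 304 331 12
172 306 341 16
178 305 330 21
184 304 334 22
190 305 329 16
196 306 338 23
202 306 344 21
208 308 329 18
214 305 334 23
220 305 344 19
226 297 331 17
232 309 333 18
238 310 336 20
244 310 342 23
250 299 334 19
104 [70 69 62]
106 [17  9 13]
108 [27 22 27]
110 [ 6 12  8]
112 [23 22 22]
114 [25 25 26]
116 [99 95 92]
118 [159 152 151]
120 [155 143 144]
122 [58 57 53]
124 [34 32 26]
126 [120 110 108]
128 [165 159 155]
254 [159 150 150]
256 [162 150 144]
258 [155 147 142]
260 [81 75 74]
262 [22 21 23]
264 [123 113 117]
266 [152 147 147]
268 [162 172 164]
270 [133 140 139]
[ 6.39764601e-02 -2.59283327e+02] 3.6605923402288636
[[ 560.42513067 -224.30313096   46.        ]
 [ 414.96789923 -233.65131243   46.        ]] [[ 560.22991089 -224.46861706   61.        ]
 [ 421.19890463 -233.40380071   61.        ]]
```

```bash
python3 -c "
from h import *
plan([490,185,200],14,2.32)"
```

```text
dist/row 29.604382611879814 turn/row 9.458273516182956
0.002,-0.197,0.007,-0.105,  0.034,-0.194,0.007,-0.105,  0.065,-0.186,0.007,-0.105,  0.095,-0.173,0.007,-0.105,  0.122,-0.155,0.007,-0.105,  0.146,-0.133,0.007,-0.105,  0.166,-0.107,0.007,-0.105,  0.181,-0.078,0.007,-0.105,  0.191,-0.047,0.007,-0.105,  0.197,-0.015,0.007,-0.105,  0.196,0.017,0.007,-0.105,  0.191,0.049,0.007,-0.105,  0.180,0.080,0.007,-0.105,  0.165,0.109,0.007,-0.105
```

>>> move_arm --moves '[0,-0.2,0.007,-0.105,0.035,-0.195,0.007,-0.105,0.065,-0.185,0.007,-0.105,0.095,-0.175,0.007,-0.105,0.12,-0.155,0.007,-0.105,0.145,-0.135,0.007,-0.105,0.165,-0.105,0.007,-0.105]' --claw 60

```text
t: 2.28
eef_pos: [489.3, -23.1, 207.2]
tcp_rot: [-3.141, 0.0, 1.165]
ft_force: [-0.3, -0.3, -0.4]
opening: 0.633
grip_force: 0.0
```

>>> move_arm --moves '[0.18,-0.08,0.007,-0.105,0.19,-0.045,0.007,-0.105,0.195,-0.015,0.007,-0.105,0.195,0.015,0.007,-0.105,0.19,0.05,0.007,-0.105,0.18,0.08,0.007,-0.105,0.165,0.11,0.007,-0.105,0,0,0,0]'

```text
t: 3.28
eef_pos: [490.2, 183.6, 199.6]
tcp_rot: [-3.141, -0.0, 2.317]
ft_force: [0.0, -0.3, 0.1]
opening: 0.631
grip_force: 0.0
```

Run:
```python
from h import *
s=monitor.state(); print(s["t"],s["eef_pos"],s["tcp_rot"])
im=viewer.read_camera("wrist");np.savez("pics/w2.npz",**viewer.camera_info("wrist"));cv2.imwrite("pics/w2.png",cv2.convertScaleAbs(im[:,:,::-1],alpha=1.3))
```

```text
3.275 [490.24749334 183.58758271 199.62027668] [-3.14112857e+00 -5.57967784e-05  2.31676512e+00]
```

View pics/w2.png

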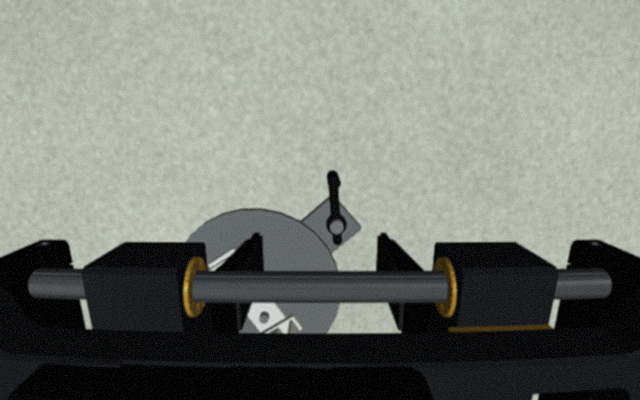

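The pin is the blob at (334,172–186), with its top towards the lower end. The pivot hub is at (337,227) and the disc is below left.

Run:
```python
from h import *
i=dict(np.load("pics/w2.npz")); im=cv2.imread("pics/w2.png")
g=im[:,:,1].astype(int)
for r in range(166,236,3):
    c=np.where(g[r,315:350]<60)[0]+315; print(r,(c.min(),c.max()) if len(c) else "",end="; ")
print("\npintop68",px2w(i,[[334,180],[334,182]],68),"base26",px2w(i,[[333,175]],26))
for z in(26,45,50): print("pivot",z,px2w(i,[[337,226.5]],z))
# disc edge pts z=24
m=[]
for c in range(200,330,10):
    col=g[195:300,c]; d=np.where((col[:-4]-col[4:])>25)[0]
    if len(d): m.append([c,195+d[0]+2])
print(m)
```

```text
166 ; 169 ; 172 (np.int64(329), np.int64(335)); 175 (np.int64(328), np.int64(337)); 178 (np.int64(328), np.int64(338)); 181 (np.int64(328), np.int64(339)); 184 (np.int64(329), np.int64(339)); 187 (np.int64(329), np.int64(337)); 190 (np.int64(330), np.int64(337)); 193 (np.int64(330), np.int64(337)); 196 (np.int64(330), np.int64(337)); 199 (np.int64(329), np.int64(337)); 202 (np.int64(330), np.int64(338)); 205 (np.int64(330), np.int64(339)); 208 (np.int64(330), np.int64(339)); 211 (np.int64(331), np.int64(339)); 214 (np.int64(330), np.int64(340)); 217 (np.int64(329), np.int64(343)); 220 (np.int64(327), np.int64(344)); 223 (np.int64(326), np.int64(345)); 226 (np.int64(326), np.int64(345)); 229 (np.int64(328), np.int64(344)); 232 (np.int64(330), np.int64(342)); 235 (np.int64(332), np.int64(341)); 
pintop68 [[487.12988235 206.31224952  68.        ]
 [488.36091013 204.99472963  68.        ]] base26 [[488.48696568 205.87535698  26.        ]]
pivot 26 [[528.63858614 169.02681646  26.        ]]
pivot 45 [[524.12994294 172.46599009  45.        ]]
pivot 50 [[522.94345789 173.37103578  50.        ]]
[[200, np.int64(223)], [210, np.int64(217)], [220, np.int64(212)], [230, np.int64(209)], [240, np.int64(206)], [250, np.int64(206)], [260, np.int64(206)], [270, np.int64(207)], [280, np.int64(209)], [290, np.int64(214)], [300, np.int64(217)], [310, np.int64(210)], [320, np.int64(201)]]
```

Run:
```python
from h import *
from scipy.optimize import least_squares as ls
i=dict(np.load("pics/w2.npz"))
e=px2w(i,[[200,223],[210,217],[220,212],[230,209],[240,206],[250,206],[260,206],[270,207],[280,209],[290,214]],24)[:,:2]
f=lambda c:np.linalg.norm(e-c,axis=1)-95
r=ls(f,[514,48]);print("wrist disc",r.x,np.abs(f(r.x)).max())
# top image: disc edge: dark grey
t=viewer.camera_info("top");g=cv2.imread("pics/top0.png")
hsv=cv2.cvtColor(g,cv2.COLOR_BGR2GRAY); pts=[]
c0=np.array([282.,207.])
for a in np.radians(np.r_[-150:0:6, 30:150:6]):
    d=np.array([np.cos(a),np.sin(a)]);v=[hsv[int(round((c0+d*k)[1])),int(round((c0+d*k)[0]))] for k in range(32,48)]
    k=np.argmax(np.diff(np.convolve(v,np.ones(3)/3,'valid').astype(float)))
    pts.append(c0+d*(32+k+1.5))
e=px2w(t,pts,24)[:,:2]; r=ls(f,[514,48],loss='soft_l1');print("top disc",r.x,np.std(f(r.x)))
c=r.x
for p in ([525.5,171.4],):
    print(np.linalg.norm(np.array(p)-c))
pin=np.array([488,206.])
# pivot: 118 from c, 52 from pin
for g0 in ([526,166],):
    q=ls(lambda v:[np.linalg.norm(v-c)-118,np.linalg.norm(v-pin)-52],g0).x;print("pivot",q,"radial",np.degrees(np.arctan2(*(q-c)[::-1])),"arm",np.degrees(np.arctan2(*(pin-q)[::-1])))
```

```text
wrist disc [513.20109545  55.79279185] 0.7079037616989012
top disc [514.34041797  53.02057887] 3.3448310582039795
118.9042624021237
pivot [525.94829198 170.44824708] radial 84.35458002908207 arm 136.86752190724965
```

```bash
python3 -c "
from h import *
plan([488,206,37],4,2.389)"
```

```text
dist/row 41.0815776786199 turn/row 1.0790969346117851
0.031,0.023,0.271,-0.012,  0.031,0.024,0.271,-0.012,  0.030,0.025,0.271,-0.012,  0.030,0.025,0.271,-0.012
```

>>> move_arm --moves '[0.06,0.05,0.1,-0.024,0.062,0.048,0.2,-0.024,0,0,0.26,0,0,0,0.26,0,0,0,0.2,0,0,0,0.065,0,0,0,0,0]'

```text
t: 4.2
eef_pos: [488.1, 206.5, 36.8]
tcp_rot: [-3.141, -0.0, 2.39]
ft_force: [-1.1, -0.1, 0.7]
opening: 0.63
grip_force: 0.0
```

>>> move_arm --moves '[0,0,0,0,0,0,0,0,0,0,0,0,0,0,0,0,0,0,0,0]' --claw 0

```text
t: 4.82
eef_pos: [488.2, 206.8, 37.3]
tcp_rot: [3.141, 0.0, 2.391]
ft_force: [0.3, -0.3, 1.6]
opening: 0.163
grip_force: 0.0
```

>>> move_arm --moves '[0,0,0,0,0,0,0,0,0,0,0,0]'

```text
t: 5.2
eef_pos: [487.9, 206.7, 37.1]
tcp_rot: [-3.141, -0.0, 2.391]
ft_force: [-3.6, -1.1, 2.3]
opening: 0.122
grip_force: 30.0
```

Run:
```python
from h import *
s=monitor.state(); pos=s["eef_pos"]; y=s["tcp_rot"][2]
q=np.array([525.9,171.0]); a0=np.arctan2(pos[1]-q[1],pos[0]-q[0]); r=np.hypot(*(pos[:2]-q)); print(pos,s["opening"],s["grip_force"],np.degrees(a0),r)
a1=np.radians(84.0); n=12; da=(a1-a0)/n; p=pos[:2].copy()
for k in range(n):
    nx=q+r*np.array([np.cos(a0+(k+1)*da),np.sin(a0+(k+1)*da)]); d=nx-p; yy=y+k*da; p=nx
    print(f"{d@[np.cos(yy),np.sin(yy)]/150:.4f}, {d@[np.sin(yy),-np.cos(yy)]/150:.4f}, 0, {-da/(np.pi/2):.4f}")
```

```text
[487.89682497 206.72532529  37.1427321 ] 0.1219959114911923 30.000633001327515 136.7695962180897 52.15879771812521
-0.0011, 0.0267, 0, 0.0489
-0.0011, 0.0267, 0, 0.0489
-0.0011, 0.0267, 0, 0.0489
-0.0011, 0.0267, 0, 0.0489
-0.0011, 0.0267, 0, 0.0489
-0.0011, 0.0267, 0, 0.0489
-0.0011, 0.0267, 0, 0.0489
-0.0011, 0.0267, 0, 0.0489
-0.0011, 0.0267, 0, 0.0489
-0.0011, 0.0267, 0, 0.0489
-0.0011, 0.0267, 0, 0.0489
-0.0011, 0.0267, 0, 0.0489
```

Pin gripped (opening 11.6 mm ≈ 12 mm), and the radius is 52.2 mm as expected. Swinging it in the arc.

>>> move_arm --moves '[-0.001,0.027,0,0.049,-0.001,0.027,0,0.049,-0.001,0.027,0,0.049,-0.001,0.027,0,0.049,-0.001,0.027,0,0.049,-0.001,0.027,0,0.049]'

```text
t: 5.95
eef_pos: [508.3, 220.1, 37.1]
tcp_rot: [-3.141, 0.0, 1.926]
ft_force: [-0.8, -2.7, 1.6]
opening: 0.119
grip_force: 30.0
```

>>> move_arm --moves '[-0.001,0.027,0,0.049,-0.001,0.027,0,0.049,-0.001,0.027,0,0.049,-0.001,0.027,0,0.049]'

```text
t: 6.45
eef_pos: [524.2, 223.4, 37.1]
tcp_rot: [-3.142, 0.0, 1.619]
ft_force: [-1.6, -2.4, 1.6]
opening: 0.117
grip_force: 30.0
```

>>> move_arm --moves '[-0.001,0.026,0,0.049,-0.001,0.022,0,0.04,0,0,0,0]'

```text
t: 6.82
eef_pos: [531.7, 223.2, 37.1]
tcp_rot: [3.141, -0.0, 1.482]
ft_force: [1.3, -2.6, -0.1]
opening: 0.119
grip_force: 30.0
```

>>> move_arm --moves '[0,0.01,0,0.02,0,0,0,0]'

```text
t: 7.08
eef_pos: [532.7, 223.1, 37.1]
tcp_rot: [-3.142, 0.0, 1.45]
ft_force: [-1.1, -1.4, 1.7]
opening: 0.12
grip_force: 30.0
```

>>> move_arm --moves '[0,0.012,0,0.02,0,0,0,0]'

```text
t: 7.32
eef_pos: [533.2, 222.9, 37.0]
tcp_rot: [-3.139, 0.001, 1.417]
ft_force: [-6.7, -1.3, 4.5]
opening: 0.119
grip_force: 30.0
```

>>> move_arm --moves '[0,0.012,0,0.02,0,0,0,0]'

```text
t: 7.58
eef_pos: [533.6, 222.7, 36.9]
tcp_rot: [-3.136, 0.002, 1.386]
ft_force: [-12.8, 1.2, 7.5]
opening: 0.115
grip_force: 30.0
```

>>> move_arm --moves '[0,0,0,0,0,0,0,0,0,0,0,0,0,0,0,0]' --claw 50

```text
t: 8.07
eef_pos: [536.5, 222.7, 37.2]
tcp_rot: [3.141, -0.0, 1.387]
ft_force: [-0.2, 0.9, -0.7]
opening: 0.483
grip_force: 0.0
```

>>> move_arm --moves '[0,0,-0.2,0,0,0,-0.35,0,0,0,-0.35,0,0,0,-0.25,0,0,0,0,0]'

```text
t: 8.7
eef_pos: [537.3, 223.0, 212.6]
tcp_rot: [3.137, -0.002, 1.387]
ft_force: [0.3, 0.6, -0.8]
opening: 0.529
grip_force: 0.0
```

```bash
python3 -c "
from h import *
plan([505,55,210],10,0.0)"
```

```text
dist/row 17.11092026626205 turn/row -7.945472566238952
-0.114,-0.001,0.002,0.088,  -0.113,0.015,0.002,0.088,  -0.110,0.031,0.002,0.088,  -0.105,0.045,0.002,0.088,  -0.097,0.059,0.002,0.088,  -0.088,0.072,0.002,0.088,  -0.077,0.084,0.002,0.088,  -0.065,0.094,0.002,0.088,  -0.051,0.102,0.002,0.088,  -0.037,0.108,0.002,0.088
```

>>> move_arm --moves '[-0.115,0,0,0.088,-0.115,0.015,0,0.088,-0.11,0.03,0,0.088,-0.105,0.045,0,0.088,-0.095,0.06,0,0.088,-0.09,0.07,0,0.088,-0.075,0.085,0,0.088,-0.065,0.095,0,0.088,-0.05,0.1,0,0.088,-0.035,0.11,0,0.088]'

```text
t: 9.95
eef_pos: [504.3, 53.9, 208.5]
tcp_rot: [3.142, 0.002, -0.0]
ft_force: [0.0, -0.4, 0.9]
opening: 0.525
grip_force: 0.0
```

>>> move_arm --moves '[0,0,0,0,0,0,0,0]'

```text
t: 10.2
eef_pos: [504.8, 54.8, 209.2]
tcp_rot: [-3.142, 0.001, 0.007]
ft_force: [-0.6, 0.5, -0.5]
opening: 0.528
grip_force: 0.0
```

Run:
```python
from h import *
s=monitor.state(); print(s["t"],s["eef_pos"],s["tcp_rot"])
im=viewer.read_camera("wrist");np.savez("pics/w3.npz",**viewer.camera_info("wrist"));cv2.imwrite("pics/w3.png",im[:,:,::-1])
im=viewer.read_camera("top");cv2.imwrite("pics/top3.png",im[:,:,::-1]);im=viewer.read_camera("scene");cv2.imwrite("pics/scene3.png",im[:,:,::-1])
i=dict(np.load("pics/w3.npz")); p=w2px(i,[[513.7,54.5,80]])[0]; print(p)
x,y=int(p[0])-160,int(p[1])-120; print(x,y)
c=cv2.resize(cv2.imread("pics/w3.png")[max(y,0):y+240,x:x+320],None,fx=2.5,fy=2.5,interpolation=cv2.INTER_CUBIC)
cv2.imwrite("pics/w3c.png",cv2.convertScaleAbs(c,alpha=1.2))
```

```text
10.2 [504.77243157  54.78337482 209.15490368] [-3.14153256e+00  7.31216816e-04  7.29261187e-03]
[321.04333208 191.88933289]
161 71
```

View pics/w3c.png

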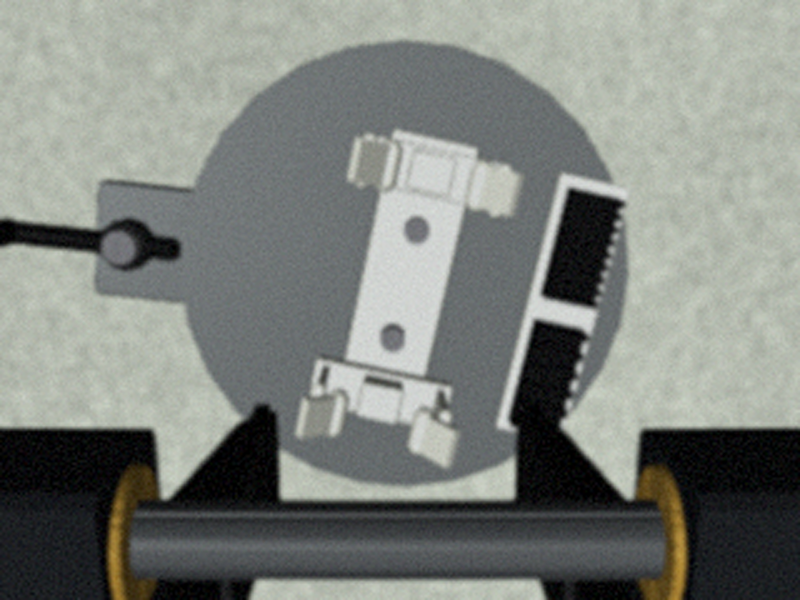

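The lever arm now points straight out (left, at (124,243)), so it is locked. In the crop, the beam holes are at (417,230) and (393,338), and the finger pairs are centred at about (434,177) and (378,427). I'll fit the bay centre and yaw.

Run:
```python
from h import *
from scipy.optimize import least_squares as ls
i=dict(np.load("pics/w3.npz")); g=cv2.GaussianBlur(cv2.imread("pics/w3.png")[:,:,1],(3,3),0).astype(float)
c0=np.array([161+407/2.5,71+263/2.5]); pts=[]
for a in np.radians(np.r_[-160:40:5, 60:115:5, 125:150:5]):
    d=np.array([np.cos(a),np.sin(a)]); k=np.arange(76,102,.5); xy=c0+d*k[:,None]
    v=cv2.remap(g.astype(np.float32),xy[:,0].astype(np.float32)[None],xy[:,1].astype(np.float32)[None],1)[0]
    j=np.argmax(v[4:]-v[:-4]); pts.append(xy[j+2])
e=px2w(i,pts,24)[:,:2]; f=lambda c:np.linalg.norm(e-c[:2],axis=1)-c[2]
r=ls(f,[514,54,95],loss='soft_l1');print("disc",r.x,np.median(np.abs(f(r.x))))
f2=lambda c:np.linalg.norm(e-c,axis=1)-95
r=ls(f2,[514,54],loss='soft_l1');print("disc R95",r.x)
P=lambda u,z:px2w(i,np.array(u)/2.5+[161,71],z)
for z in(35,46,57):
    h=P([[417,230],[393,338]],z); d=h[0]-h[1]; print("holes",z,h.mean(0),np.degrees(np.arctan2(d[1],d[0])),np.linalg.norm(d))
    for nm,u in (("beamL",[[383,195],[345,360]]),("beamR",[[464,208],[430,376]])):
        h=P(u,z);d=h[0]-h[1];print(nm,np.degrees(np.arctan2(d[1],d[0])),end=" ")
    L=P([[383,195],[464,208]],z);L2=P([[345,360],[430,376]],z);print("width",np.linalg.norm(L[0]-L[1]))
for z in (90,100): 
    h=P([[434.5,176.5],[378,427]],z); d=h[0]-h[1]; print("fingers",z,h.mean(0),np.degrees(np.arctan2(d[1],d[0])),np.linalg.norm(d))
h=P([[124,243]],46)[0]; print("pivot",h)
```

```text
disc [515.03074582  53.66557305  94.36979139] 0.3875315686680736
disc R95 [514.79642513  53.80869657]
holes 35 [512.45630336  52.40203827  35.        ] -11.8881728255683 45.725077126082965
beamL -12.93288988673582 beamR -10.178476605253515 width 32.85370832998767
holes 46 [514.30615543  52.51616323  46.        ] -11.888172825568326 44.269026086420055
beamL -12.93288988673583 beamR -10.178476605253515 width 31.807528002314246
holes 57 [516.1560075   52.63028818  57.        ] -11.88817282556831 42.812975046757316
beamL -12.932889886735826 beamR -10.178476605253508 width 30.76134767464082
fingers 90 [514.30055434  52.74342759  90.        ] -11.992443205480425 90.2442605920252
fingers 100 [516.23719782  52.8550703  100.        ] -11.992443205480422 87.13708604301723
pivot [530.42083297 163.35858416  46.        ]
```

```bash
python3 -c "
from h import *
plan([492,-228.3,140],7,0.064)"
```

```text
dist/row 41.70446355586315 turn/row 0.46988216976724945
-0.014,0.270,0.066,-0.005,  -0.016,0.270,0.066,-0.005,  -0.018,0.269,0.066,-0.005,  -0.021,0.269,0.066,-0.005,  -0.023,0.269,0.066,-0.005,  -0.025,0.269,0.066,-0.005,  -0.027,0.269,0.066,-0.005
```

>>> move_arm --moves '[-0.014,0.27,0,-0.005,-0.016,0.27,0,-0.005,-0.018,0.27,0.066,-0.005,-0.021,0.27,0.066,-0.005,-0.023,0.27,0.066,-0.005,-0.025,0.27,0.13,-0.005,-0.027,0.265,0.13,-0.005,0,0,0,0,0,0,0,0]' --claw 65

```text
t: 11.48
eef_pos: [491.3, -228.2, 141.1]
tcp_rot: [-3.141, 0.0, 0.06]
ft_force: [-0.3, 0.1, 0.0]
opening: 0.686
grip_force: 0.0
```

Run:
```python
from h import *
plan([492,-228.3,27],3,0.064)
im=viewer.read_camera("wrist");np.savez("pics/w4.npz",**viewer.camera_info("wrist"));cv2.imwrite("pics/w4.png",im[:,:,::-1])
i=dict(np.load("pics/w4.npz"))
g=cv2.GaussianBlur(im,(3,3),0).astype(int)
# predicted axis ends on the top line of the bar
print(w2px(i,[[492+75,-228.3+4.8,61],[492-75,-228.3-4.8,61],[492,-228.3,46]]))
cv2.imwrite("pics/w4c.png",cv2.convertScaleAbs(cv2.resize(im[60:320,190:450,::-1],None,fx=2.2,fy=2.2,interpolation=cv2.INTER_CUBIC),alpha=1.2))
```

```text
dist/row 38.0351982843531 turn/row 0.0769518176077826
0.002,0.000,0.254,-0.001,  0.002,0.000,0.254,-0.001,  0.002,0.000,0.254,-0.001
[[320.79851887 112.59838515]
 [321.38188942 304.02787837]
 [321.04604333 210.12539974]]
```

View pics/w4c.png

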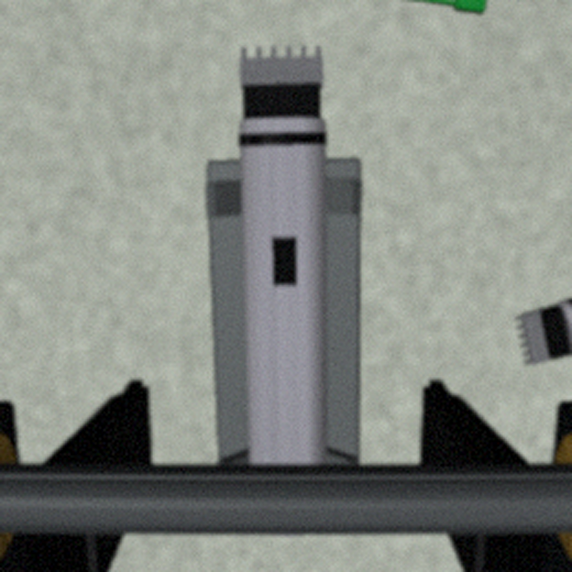

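The wrist view is consistent with the measured trimmer: head joint at (318.6,113.6) against (320.8,112.6) predicted. It needs a tiny yaw correction, then I descend and grip.

>>> move_arm --moves '[0.002,-0.004,0.25,-0.008,0,0,0.25,0,0,0,0.2,0,0,0,0.06,0,0,0,0,0]'

```text
t: 12.15
eef_pos: [491.9, -227.8, 27.5]
tcp_rot: [3.141, -0.0, 0.073]
ft_force: [0.4, 0.3, 0.0]
opening: 0.685
grip_force: 0.0
```

>>> move_arm --moves '[0,0,0,0,0,0,0,0,0,0,0,0,0,0,0,0,0,0,0,0,0,0,0,0,0,0,0,0]' --claw 10

```text
t: 13.02
eef_pos: [491.5, -228.3, 27.2]
tcp_rot: [3.141, -0.0, 0.072]
ft_force: [-1.0, 0.9, 6.3]
opening: 0.307
grip_force: 30.0
```

>>> move_arm --moves '[0,0,-0.05,0,0,0,-0.15,0,0,0,-0.3,0,0,0,-0.3,0,0,0,0,0]'

```text
t: 13.65
eef_pos: [492.5, -228.9, 150.0]
tcp_rot: [3.138, -0.004, 0.072]
ft_force: [0.7, 0.3, -2.3]
opening: 0.312
grip_force: 30.0
```

Run:
```python
from h import *
s=monitor.state(); print(s["eef_pos"],s["tcp_rot"],s["ft_force"],s["moment"],s["opening"])
plan([514.6,53.3,150],8,-0.209)
```

```text
[ 492.46636543 -228.85228061  150.02214686] [ 3.13825757 -0.00448879  0.07204806] [ 0.66125975  0.29859716 -2.29158549] [ 0.01260572  0.03837415 -0.0167232 ] 0.3123976710208261
dist/row 35.37738678477564 turn/row -2.0128584763144284
0.035,-0.233,0.000,0.022,  0.027,-0.234,0.000,0.022,  0.019,-0.235,0.000,0.022,  0.011,-0.236,0.000,0.022,  0.002,-0.236,0.000,0.022,  -0.006,-0.236,0.000,0.022,  -0.014,-0.235,0.000,0.022,  -0.023,-0.235,0.000,0.022
```

>>> move_arm --moves '[0.035,-0.233,0,0.022,0.027,-0.234,0,0.022,0.02,-0.235,0,0.022,0.01,-0.236,0,0.022,0,-0.236,0,0.022,-0.006,-0.236,0,0.022,-0.014,-0.235,0,0.022,-0.02,-0.235,0,0.022,0,0,0,0,0,0,0,0]'

```text
t: 14.9
eef_pos: [512.7, 53.7, 146.2]
tcp_rot: [3.141, 0.001, -0.204]
ft_force: [-0.8, -0.5, -1.7]
opening: 0.309
grip_force: 30.0
```

Run:
```python
from h import *
s=monitor.state(); print(s["eef_pos"],s["tcp_rot"],s["ft_force"],s["moment"],s["opening"])
plan([514.6,53.3,116],2,-0.209)
im=viewer.read_camera("wrist");np.savez("pics/w5.npz",**viewer.camera_info("wrist"));cv2.imwrite("pics/w5.png",im[:,:,::-1])
cv2.imwrite("pics/w5c.png",cv2.convertScaleAbs(cv2.resize(im[60:320,160:480,::-1],None,fx=2.3,fy=2.3,interpolation=cv2.INTER_CUBIC),alpha=1.2))
```

```text
[512.66657762  53.67792548 146.23182433] [ 3.14109436e+00  1.29752897e-03 -2.03597142e-01] [-0.7718965  -0.48055317 -1.65147141] [0.05648168 0.02913242 0.01777117] 0.3090210694497018
dist/row 15.147971414656874 turn/row -0.15478047405443862
0.007,-0.000,0.101,0.002,  0.007,-0.000,0.101,0.002
```

View pics/w5c.png

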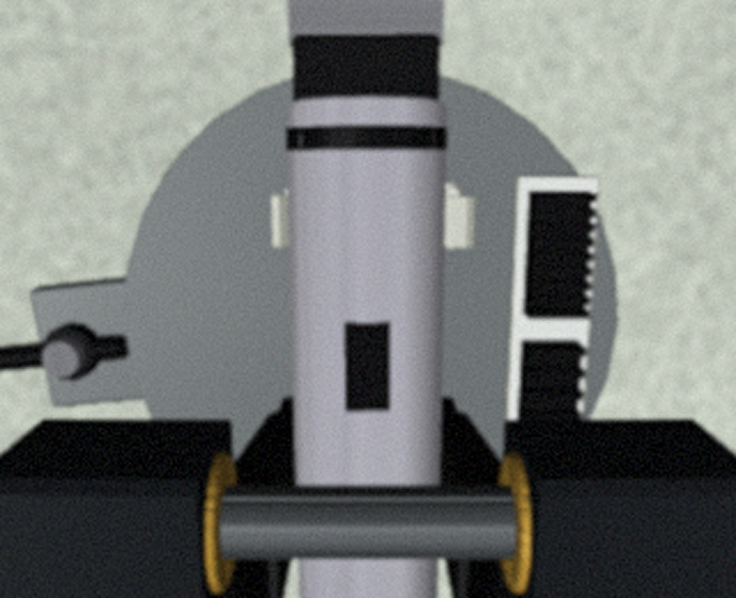

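The bar is parallel to the bay: the guard comb's edge at crop (518,180)–(508,418) runs to the tool-x vanishing point. The far finger pair (272/473, middle 372) lies about 1 mm to tool +y of the bar (368). I'll make a small correction and descend to just above the highest possible contact.

>>> move_arm --moves '[0.012,0.006,0.12,0.003,0,0,0.12,0,0,0,0.1,0,0,0,0,0,0,0,0,0]'

```text
t: 15.58
eef_pos: [514.9, 52.4, 96.3]
tcp_rot: [3.142, -0.0, -0.209]
ft_force: [0.2, -0.1, -2.8]
opening: 0.308
grip_force: 30.0
```

>>> move_arm --moves '[0,0,0.01,0,0,0,0.01,0,0,0,0,0]'

```text
t: 15.95
eef_pos: [514.7, 52.7, 93.0]
tcp_rot: [3.142, -0.0, -0.209]
ft_force: [-0.2, -0.8, -2.8]
opening: 0.311
grip_force: 30.0
```

>>> move_arm --moves '[0,0,0.01,0,0,0,0.01,0,0,0,0,0]'

```text
t: 16.32
eef_pos: [514.6, 52.7, 89.8]
tcp_rot: [3.141, 0.0, -0.209]
ft_force: [0.0, -0.3, -1.7]
opening: 0.308
grip_force: 30.0
```

>>> move_arm --moves '[0,0,0.01,0,0,0,0.01,0,0,0,0,0]'

```text
t: 16.7
eef_pos: [514.6, 52.7, 86.8]
tcp_rot: [3.141, 0.0, -0.209]
ft_force: [0.3, -0.2, -1.5]
opening: 0.311
grip_force: 30.0
```

>>> move_arm --moves '[0,0,0.01,0,0,0,0.01,0,0,0,0,0]'

```text
t: 17.08
eef_pos: [514.6, 52.7, 83.8]
tcp_rot: [3.141, 0.0, -0.209]
ft_force: [-0.2, -0.9, -1.8]
opening: 0.312
grip_force: 30.0
```

>>> move_arm --moves '[0,0,0.01,0,0,0,0.01,0,0,0,0,0]'

```text
t: 17.45
eef_pos: [514.6, 52.6, 80.8]
tcp_rot: [3.141, 0.0, -0.209]
ft_force: [0.1, -0.2, -1.7]
opening: 0.309
grip_force: 30.0
```

>>> move_arm --moves '[0,0,0.01,0,0,0,0.01,0,0,0,0,0]'

```text
t: 17.82
eef_pos: [514.6, 52.7, 77.8]
tcp_rot: [3.141, 0.0, -0.209]
ft_force: [-0.5, 0.5, -2.3]
opening: 0.309
grip_force: 30.0
```

>>> move_arm --moves '[0,0,0.01,0,0,0,0.01,0,0,0,0,0]'

```text
t: 18.2
eef_pos: [514.7, 52.5, 74.9]
tcp_rot: [3.141, -0.0, -0.209]
ft_force: [0.1, -2.0, -1.5]
opening: 0.305
grip_force: 30.0
```

>>> move_arm --moves '[0,0,0.007,0,0,0,0.006,0,0,0,0,0]'

```text
t: 18.58
eef_pos: [514.9, 52.5, 73.3]
tcp_rot: [3.141, -0.001, -0.209]
ft_force: [0.3, -3.6, 4.5]
opening: 0.307
grip_force: 30.0
```

>>> move_arm --moves '[0,0,0.007,0,0,0,0.006,0,0,0,0,0]'

```text
t: 18.95
eef_pos: [515.1, 52.5, 71.5]
tcp_rot: [3.142, -0.001, -0.209]
ft_force: [-0.5, -4.9, 6.7]
opening: 0.311
grip_force: 30.0
```

Contact at about TCP z 74.5, so home is at about TCP z 57.5. The side force shows the bay is slightly to −y, so I'll correct by about 1 mm and go on.

>>> move_arm --moves '[0,0.007,0,0,0,0,0,0]'

```text
t: 19.2
eef_pos: [515.0, 51.9, 71.5]
tcp_rot: [-3.141, -0.001, -0.209]
ft_force: [0.9, 0.5, 5.3]
opening: 0.312
grip_force: 30.0
```

>>> move_arm --moves '[0,0,0.007,0,0,0,0.007,0,0,0,0,0]'

```text
t: 19.58
eef_pos: [515.2, 51.9, 69.5]
tcp_rot: [-3.141, -0.002, -0.209]
ft_force: [-0.5, -0.8, 6.5]
opening: 0.31
grip_force: 30.0
```

>>> move_arm --moves '[0,0,0.007,0,0,0,0.007,0,0,0,0,0]'

```text
t: 19.95
eef_pos: [515.2, 51.9, 67.3]
tcp_rot: [-3.141, -0.002, -0.209]
ft_force: [1.5, -1.1, 5.5]
opening: 0.307
grip_force: 30.0
```

>>> move_arm --moves '[0,0,0.007,0,0,0,0.007,0,0,0,0,0]'

```text
t: 20.32
eef_pos: [514.9, 51.9, 64.9]
tcp_rot: [-3.141, -0.001, -0.209]
ft_force: [1.7, 0.4, 2.6]
opening: 0.313
grip_force: 30.0
```

>>> move_arm --moves '[0,0,0.007,0,0,0,0.006,0,0,0,0,0]'

```text
t: 20.7
eef_pos: [514.3, 51.7, 62.5]
tcp_rot: [3.142, 0.001, -0.209]
ft_force: [0.9, 2.5, -2.7]
opening: 0.308
grip_force: 30.0
```

>>> move_arm --moves '[0,0,0.005,0,0,0,0.005,0,0,0,0,0]'

```text
t: 21.08
eef_pos: [514.2, 51.7, 61.0]
tcp_rot: [3.141, 0.001, -0.209]
ft_force: [1.5, 3.1, -4.5]
opening: 0.31
grip_force: 30.0
```

>>> move_arm --moves '[0,-0.003,0.005,0,0,0,0.003,0,0,0,0,0]'

```text
t: 21.45
eef_pos: [514.3, 52.0, 59.9]
tcp_rot: [3.141, 0.0, -0.209]
ft_force: [0.3, 1.0, -4.2]
opening: 0.307
grip_force: 30.0
```

>>> move_arm --moves '[0,0,0.004,0,0,0,0.003,0,0,0,0,0]'

```text
t: 21.82
eef_pos: [514.5, 52.1, 59.0]
tcp_rot: [3.141, 0.0, -0.209]
ft_force: [0.2, -0.7, -6.2]
opening: 0.312
grip_force: 30.0
```

>>> move_arm --moves '[0,0,0.004,0,0,0,0.003,0,0,0,0,0]'

```text
t: 22.2
eef_pos: [514.5, 52.1, 58.0]
tcp_rot: [3.141, -0.0, -0.209]
ft_force: [-0.2, -0.7, -5.2]
opening: 0.305
grip_force: 30.0
```

>>> move_arm --moves '[0,0,0.003,0,0,0,0.003,0,0,0,0,0]'

```text
t: 22.58
eef_pos: [514.6, 52.0, 57.8]
tcp_rot: [-3.142, -0.001, -0.209]
ft_force: [-2.9, -0.6, 6.7]
opening: 0.305
grip_force: 30.0
```

The force fell, went negative, then rose steeply at TCP z 57.8, so the bar is on the seats at the expected height. Releasing.

>>> move_arm --moves '[0,0,0,0,0,0,0,0,0,0,0,0,0,0,0,0]' --claw 55

```text
t: 23.08
eef_pos: [514.6, 52.1, 57.1]
tcp_rot: [3.141, -0.0, -0.209]
ft_force: [0.3, 0.1, 1.0]
opening: 0.574
grip_force: 0.0
```

>>> move_arm --moves '[0,0,-0.05,0,0,0,-0.15,0,0,0,-0.3,0,0,0,-0.35,0,0,0,-0.2,0,0,0,0,0,0,0,0,0]'

```text
t: 23.95
eef_pos: [514.1, 52.1, 214.1]
tcp_rot: [3.141, 0.001, -0.209]
ft_force: [-0.1, -0.0, -1.0]
opening: 0.577
grip_force: 0.0
```

Run:
```python
from h import *
s=monitor.state(); print(s["t"],s["eef_pos"],s["tcp_rot"],s["ft_force"])
im=viewer.read_camera("wrist");i=viewer.camera_info("wrist");top=viewer.read_camera("top");sc=viewer.read_camera("scene")
print(w2px(i,[[514.6,52.5,92]]))
a=cv2.resize(im[60:300,170:470,::-1],None,fx=2,fy=2); b=cv2.resize(sc[140:240,325:450,::-1],(200*5//4,200)); c=cv2.resize(top[160:260,200:325,::-1],(250,200))
out=np.zeros((480,850,3),np.uint8); out[:,:600]=a; out[:200,600:]=b; out[220:420,600:]=c
cv2.imwrite("pics/f.png",cv2.convertScaleAbs(out[:,:800],alpha=1.2))
```

```text
23.95 [514.08248716  52.08064658 214.08513574] [ 3.14134072e+00  7.55728601e-04 -2.09156326e-01] [-0.11608214 -0.03391147 -0.9571269 ]
[[319.91788081 202.53117922]]
```

View pics/f.png

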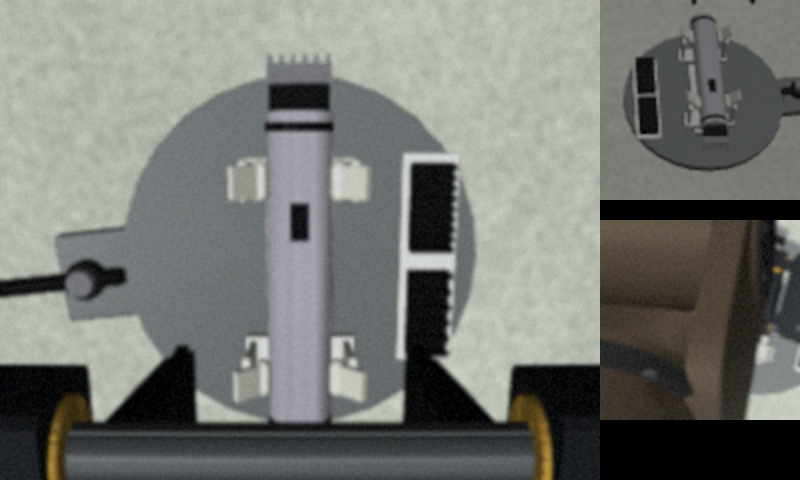

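The trimmer sits centred between both finger pairs. The head joint at crop (299,110) is about 30 mm past the far pair at (299,181), as it should be. The lever still points straight out, and the gripper is clear, so I'm handing in.

```bash
python3 -c "
from h import *
print(order.job_done())"
```

```text
the job is handed in; nothing more can be done
None
```

I handed the job in at about 24 s: the lever is locked at its stop, and the trimmer is snapped home level between both finger pairs and released. The final pictures show it centred and the lever still locked, and the arm never went near the tumbler, comb or clipper; the judge's verdict was not shown.

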